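# Tap a specimen block down onto its parallels in the lab vise

### The job

The specimen block nipped in the bench vise has risen off the two parallels under it. Tap it down with the soft-faced mallet, firmly but without hammering, until both parallels are trapped, and stand the mallet back on the bench clear of the vise, leaving everything else as it lies. Then try the parallels with a fingertip, nudging an end of the one at the screw side first and then of the one at the fixed jaw: neither may slide any more.

Things in the scene. Friction and masses are not known exactly. Their poses are not given: they have to be found in the camera images.
- vise: Fixed steel vise on a rubber pad 4 to 14 mm high (146 mm wide in y). Origin: at the vise's underside, midway between the jaws; heights count from it. Its x runs across the jaws, towards the fixed jaw (screw and tommy bar to x = -160 mm, fixed jaw to +110); its y runs along the jaws. Bed 45 mm, jaw tops 80 mm up; jaws and body 90 mm wide in y, foot 116 mm; jaw faces at x = +-25 mm.
- block_top (a point): Centre of the top of the aluminium block held by the jaws, 50 (vise x) x 70 (vise y) x 35 mm. Seated, its top is 105 mm above the vise's origin; it starts 3 to 7 mm higher. The jaws' grip drags with about 10 N as it is pushed down and then holds it; about 20 N traps the parallels (after the drag the force climbs steeply), over 35 N, or faster than 10 mm/s on seating, may bruise it.
- parallel_screw_center (a point): Centre of the steel parallel beside the moving jaw (screw side, vise x about -17 mm): a bar 10 mm thick (x), 130 mm long (y), 25 mm high, standing on edge on the vise bed under the block. Both ends stick out about 20 mm beyond the jaws. Loose, it slides at 1 to 2 N; trapped, it withstands 5 N on its end. A nudge of 3 N tells.
- parallel_fixed_center (a point): Centre of the other parallel, alike, beside the fixed jaw (vise x about +17 mm).
- mallet_center (a point): Centre of the mallet's head, an upright steel cylinder 34 mm across with white nylon faces 36 mm across and 16 mm thick at both ends, 80 mm high in all (this point 40 mm up), standing on one face. Its wooden handle, 21 mm thick, runs level from the head's middle to 155 mm along the mallet's own -x. 0.41 kg. Can be gripped by the head, across the handle, above its middle.
- jar: Bystander, leave alone: amber glass jar with a black cap, 60 mm across, 75 mm high. Origin at its underside.
- spare_block: Bystander, leave alone: loose aluminium block 50 x 70 x 35 mm, like the one in the vise, lying on the bench. Origin at its underside.
- spare_parallel: Bystander, leave alone: loose steel bar 130 x 30 x 10 mm lying flat on the bench. Origin at its underside.
- beaker: Bystander, leave alone: glass beaker, 70 mm across, 90 mm high. Origin at its underside.
- wash_bottle: Bystander, leave alone: white squeeze bottle, 68 mm across, 160 mm high. Origin at its underside.
- brush: Bystander, leave alone: small brush lying on the bench. Origin at its underside.
- wrench: Bystander, leave alone: wrench lying on the bench. Origin at its underside.
There are look-alikes about, which are no part of the job. What is shaped like the part that bears mallet_center but orange or turquoise is not meant.

How it is judged:
On the way, in this order (a step that is already met when the one before it is completed fails the run):
1. both parallels are trapped under the block, the mallet off the block (contact force between block and parallel_screw above 3 N and contact force between block and parallel_fixed above 3 N and contact force between mallet and block below 0.1 N), for 0.2 s.
2. the mallet stands on the bench clear of the vise, let go (height (world z) of mallet_center between 0.034 and 0.046 m and angle between mallet_center's own z axis and vertical below 0.15 rad and horizontal distance between mallet_center and vise above 0.13 m and contact force between the fingers and mallet below 0.1 N), for 0.1 s.
3. a finger nudges the trapped screw-side parallel with more than 1 N (contact force between block and parallel_screw above 3 N and contact force between block and parallel_fixed above 3 N and contact force between the fingers and parallel_screw above 1 N), for 0.01 s.
4. a finger nudges the trapped fixed-jaw parallel with more than 1 N (contact force between block and parallel_screw above 3 N and contact force between block and parallel_fixed above 3 N and contact force between the fingers and parallel_fixed above 1 N), for 0.01 s.
At the end, for the whole second after the job is handed in: Both parallels pressed by the block with over 3 N each and within 12 mm of where they lay; the mallet stands upright (within 9 degrees) at rest on the bench, let go, over 130 mm from the vise's middle (all of step 2 and contact force between block and parallel_screw above 3 N and contact force between block and parallel_fixed above 3 N and distance of each of parallel_screw_center, parallel_fixed_center from where it was at the start of the episode below 0.012 m and linear speed of mallet below 0.02 m/s); the robot touches nothing.
It fails at once if the mallet bears on the block with more than 35 N (contact force between mallet and block above 35 N).
It fails at once if the gripper itself pushes the block with more than 5 N (contact force between any of the arm, the fingers and block above 5 N).
It fails at once if a bystander is shifted by more than 20 mm (distance of any of jar, spare_block, spare_parallel, beaker, wash_bottle, brush, wrench from where it was at the start of the episode above 0.02 m).
It also fails if it takes over 72 s, if anything falls off the work surface, if the arm or the gripper's body presses on something with over 40 N, if the wrist force passes 120 N, or if a joint passes its speed limit or range.

### The arm

A 7-joint arm with a two-finger parallel gripper is mounted at the origin on the work surface. World frame = base frame: x ahead of the robot, y to its left, z up, the work surface at z = 0. Lengths are in m, angles in rad, forces in N, time in s.
With the tool pointing down it reaches from about 0.4 to 0.9 m from the base axis. Payload 5.5 kg.
Tool frame: the origin (TCP) lies midway between the tips of the shut fingers; the grasp point (between the pads) lies 19 mm behind it (manip.grip_depth is the distance from the TCP to the grasp point, in m); z points along the fingers, x is the direction in which the jaws open and shut, and the axes are right-handed (so a half turn about z gives the same grasp; the last joint's range is limited). The gripper opens to 92 mm and grips with 3 to 60 N. Pads are 19 mm wide; open, the fingers measure 130 mm over their backs; the gripper's body (75 mm by 190 mm) begins 47 mm behind the grasp point.
Start: joints at [-1.009, 0.501, -0.427, 1.55, 0.221, 1.138, -0.21], TCP at [0.191, 0.621, 0.227] pointing down, gripper open.
Joint ranges: [-2.88, 2.88], [-0.31, 2.03], [-1.54, 1.56], [0.2, 2.42], [-1.41, 4.55], [0.19, 2.02], [-2.57, 2.57]. Speed limits (rad/s): [2.57, 2.57, 3.14, 3.14, 3.14, 3.14, 3.14].

### API

Orientations are given as a unit quaternion [x, y, z, w].
In Python, from bench import manip, effector, viewer gives the robot as it stands. Calls block until the motion is done:
- manip.move_pose(position, orientation): joint-space move of the TCP to a pose.
- manip.servo_line(position, ori=None, vel=0.15): straight line of the TCP; ori=None keeps the orientation; vel is the mean speed in m/s.
- manip.movej(angles): joint-space move.
- effector.open_jaws() and effector.close(f_grip=None): open the fingers fully, or close them until they stop; f_grip is the grip in N (None keeps the last).
- manip.sleep(seconds).
- manip.solve_ik(position, orientation): joint angles nearest the present ones, or None.
- viewer.get_image(name): name is "side" or "top"; returns the picture (384x512x3 uint8, red, green, blue); there is no depth.
- viewer.get_calibration(name): a dict with "vfov" (degrees; the focal length in pixels is half the picture's height over the tangent of half this angle, whatever the lens; pixels are square), "cx", "cy" (the principal point, pixels), "eye" and "attitude" of the camera in the world. Camera axes: x right, y down, z forward; pixel columns grow to the right and rows downward; lengths in m; the calibration is good to about 2 mm. A picture is of the moment at which its call begins. get_calibration takes no time and is no camera call.
A pose or a line that the arm cannot do raises manip.PlanningError and nothing moves.
- manip.hand_in(): hands the job in, once; it reports no verdict.
Readings, each from a call of its own:
- manip.current_clock(): time.
- manip.current_q(): joint angles.
- manip.current_joint_velocities(): joint speeds.
- manip.current_tau(): joint torques, N m.
- manip.current_tool_pos(): TCP position.
- manip.current_tcp_rot(): TCP orientation.
- manip.current_force(): force on the tool from outside, world axes, zero at the start.
- manip.current_wrist_torque(): the same for the moment, N m.
- manip.current_finger_gap(): finger opening in m.
Only numpy, scipy, OpenCV 4.12 (cv2) and the standard library are available. Lean on these libraries where they do the work, as an engineer would, in place of code of your own. Each camera call takes 0.05 s, during which the arm holds its last target. There are 200 camera calls.

## Working session

There is one attempt and no reset: what is moved stays moved. The work goes in short steps, each a Python script; the robot and the scene stay as the last script left them, time stands still between calls to the robot, and variables do not carry over. Pictures are saved under pics/ and viewed, about 8 in all and at most 12, crops included, and the job is handed in when it is done.

```bash
mkdir -p pics; ls; python3 - <<'E'
from bench import manip, effector, viewer
import cv2
for n in ("top","side"):
    im=viewer.get_image(n); cv2.imwrite(f"pics/{n}0.png",cv2.resize(im[:,:,::-1],(800,600),interpolation=cv2.INTER_CUBIC)); cv2.imwrite(f"pics/{n}0raw.png",im[:,:,::-1])
    print(n,viewer.get_calibration(n))
print(manip.current_tcp_rot(),manip.current_clock(),manip.current_force(),manip.current_finger_gap())
E
```

```text
pics
top {'vfov': 53.64363944739292, 'cx': 254.7328073362991, 'cy': 193.05458797437316, 'eye': array([ 0.29423985, -0.0816991 ,  1.24932195]), 'attitude': array([-0.69772912,  0.71030422, -0.0645372 ,  0.06691001])}
side {'vfov': 55.10570878970234, 'cx': 254.45567120170378, 'cy': 188.57742818853708, 'eye': array([-0.0013161 , -0.72660578,  0.98415616]), 'attitude': array([ 0.88455716, -0.29018016,  0.1149921 , -0.34659909])}
[ 8.04461261e-01  5.94004441e-01 -7.37118627e-04  5.10710330e-04] 0.1 [ 0.35759255 -1.34250054 -0.59610748] 0.09139060678744387
```

View pics/top0.png

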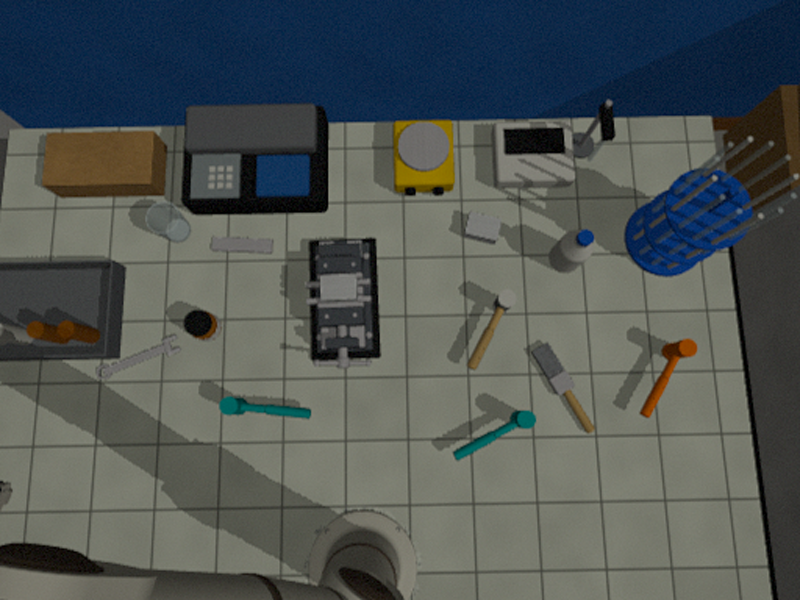

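View pics/side0.png

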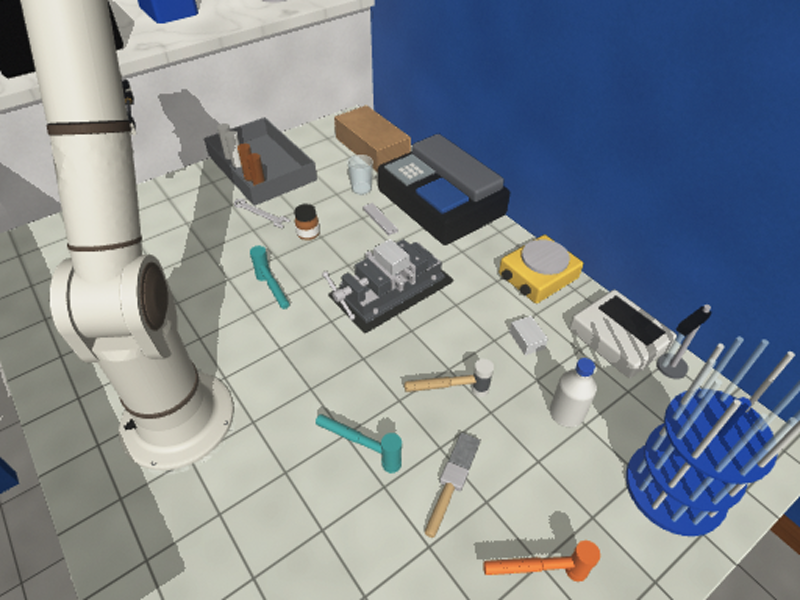

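The named candidate is the wood-handled mallet with white faces at top (507,300)/side (484,375). The turquoise and orange ones at (525,420), (232,405), (683,348) and the orange items in the tray are look-alikes by colour. Next I'll confirm in a crop and measure.

```bash
cat > h.py <<'E'
import numpy as np, cv2
from scipy.spatial.transform import Rotation as R
def ray(cal,u,v,H=384):
    f=H/2/np.tan(np.radians(cal['vfov'])/2)
    d=R.from_quat(cal['attitude']).apply([(u-cal['cx'])/f,(v-cal['cy'])/f,1.0])
    return np.array(cal['eye']),d
def onplane(cal,u,v,z):
    e,d=ray(cal,u,v); return e+d*(z-e[2])/d[2]
def tri(c1,p1,c2,p2):
    e1,d1=ray(c1,*p1);e2,d2=ray(c2,*p2)
    s=np.linalg.lstsq(np.c_[d1,-d2],e2-e1,rcond=None)[0]
    a,b=e1+s[0]*d1,e2+s[1]*d2
    return (a+b)/2,np.linalg.norm(a-b)
E
python3 - <<'E'
from h import *
from bench import viewer
t=cv2.imread('pics/top0raw.png');s=cv2.imread('pics/side0raw.png')
def crop(im,x0,y0,w,h,k): return cv2.resize(im[y0:y0+h,x0:x0+w],(w*k,h*k),interpolation=cv2.INTER_CUBIC)
A=np.hstack([crop(t,190,145,65,95,6),crop(s,200,145,65,95,6)])
cv2.imwrite('pics/c1.png',A)
B=np.hstack([crop(t,290,175,50,70,7),crop(s,250,220,64,70,7)]);cv2.imwrite('pics/c2.png',B)
C={n:viewer.get_calibration(n) for n in('top','side')}
for n,im,(x0,y0,x1,y1) in(('top',t,(295,180,340,242)),('side',s,(250,220,325,262))):
    hsv=cv2.cvtColor(im,cv2.COLOR_BGR2HSV)
    m=cv2.inRange(hsv,(8,90,60),(25,255,255)); k=np.zeros_like(m);k[y0:y1,x0:x1]=m[y0:y1,x0:x1]
    p=np.argwhere(k)[:,::-1].astype(np.float32)
    vx,vy,cx,cy=cv2.fitLine(p,cv2.DIST_HUBER,0,.01,.01).ravel()
    tt=(p-[cx,cy])@[vx,vy]; e=[np.array([cx,cy])+q*np.array([vx,vy]) for q in(tt.min(),tt.max())]
    print(n,len(p),e,[onplane(C[n],*q,.04).round(4) for q in e])
E
```

```text
top 229 [array([300.95377, 234.97668], dtype=float32), array([320.28476, 196.63934], dtype=float32)] [array([ 0.384 , -0.2239,  0.04  ]), array([ 0.5064, -0.2913,  0.04  ])]
side 250 [array([258.89722, 247.0876 ], dtype=float32), array([303.77835, 242.03214], dtype=float32)] [array([ 0.3862, -0.2269,  0.04  ]), array([ 0.5089, -0.2941,  0.04  ])]
```

View pics/c1.png

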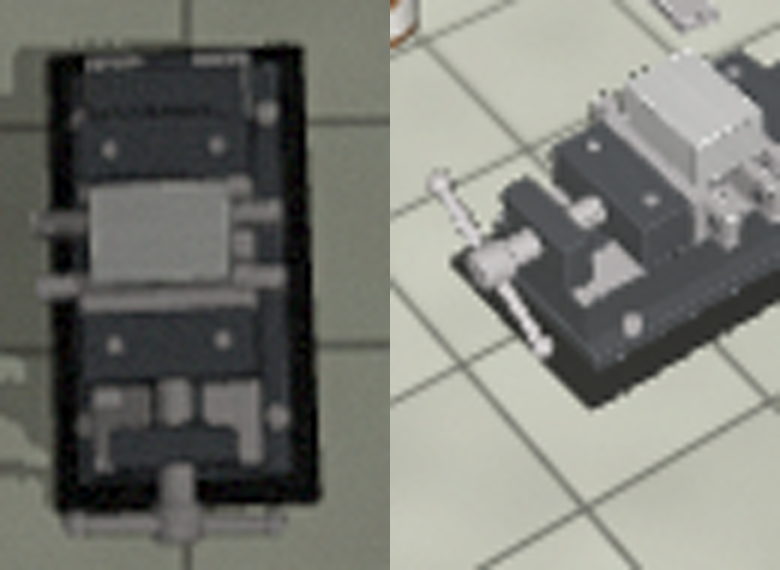

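View pics/c2.png

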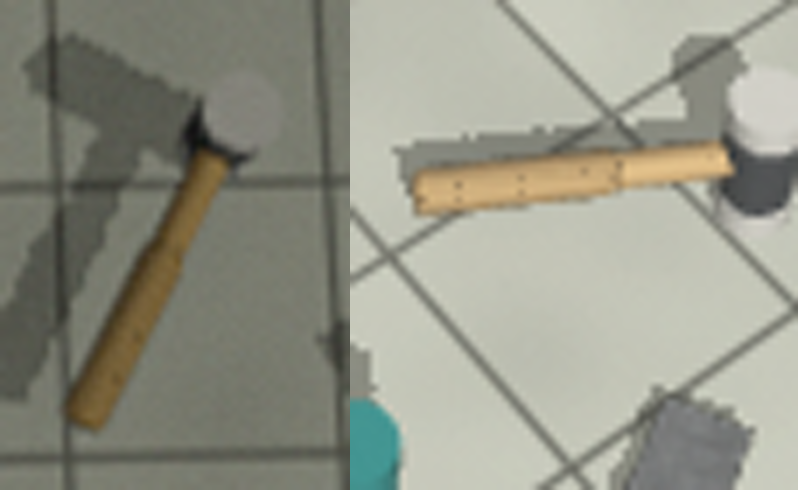

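```bash
python3 - <<'E'
from h import *
from bench import viewer,manip
C={n:viewer.get_calibration(n) for n in('top','side')}
T=lambda x,y:(190+(x+.5)/6-.5,145+(y+.5)/6-.5)
S=lambda x,y:(200+(x-390+.5)/6-.5,145+(y+.5)/6-.5)
print('head',onplane(C['top'],290+243/7,175+110/7,.08), onplane(C['side'],250+(768-350)/7,220+95/7,.08))
# block corners: far-left, far-right, near-left, near-right
for n,a,b in(('FL',(92,185),(685,52)),('NL',(90,281),(622,92)),('FR',(228,180),(765,115)),('NR',(230,275),(700,150))):
    p,g=tri(C['top'],T(*a),C['side'],S(*b)); print(n,p.round(4),round(g,4),onplane(C['top'],*T(*a),.119).round(4))
print('ctr',onplane(C['top'],*T(160,230),.119))
for n,a in(('parFL',(38,222)),('parNL',(38,287)),('parFR',(280,210)),('parNR',(285,275))):
    print(n,onplane(C['top'],*T(*a),.075).round(4))
print('pad',[onplane(C['top'],*T(*a),.009).round(4) for a in((48,48),(302,46),(58,510),(320,500))])
# automated block top mask in top view
t=cv2.imread('pics/top0raw.png');g=cv2.cvtColor(t,cv2.COLOR_BGR2GRAY)
m=cv2.morphologyEx((g>125).astype(np.uint8),cv2.MORPH_OPEN,np.ones((7,7)))
k=np.zeros_like(m);k[165:200,195:240]=m[165:200,195:240]
r=cv2.minAreaRect(np.argwhere(k)[:,::-1].astype(np.float32)); print(r,onplane(C['top'],*r[0],.119), [onplane(C['top'],*q,.119).round(4) for q in cv2.boxPoints(r)])
E
```

```text
head [ 0.51794347 -0.2991197   0.08      ] [ 0.52214143 -0.2999642   0.08      ]
FL [0.5659 0.0729 0.1117] 0.0015 [0.5648 0.0716 0.119 ]
NL [0.5188 0.0738 0.1041] 0.002 [0.515  0.0723 0.119 ]
FR [0.569  0.0022 0.112 ] 0.0026 [0.5661 0.0023 0.119 ]
NR [0.5203 0.0007 0.1128] 0.0051 [0.5168 0.0014 0.119 ]
ctr [0.54072136 0.03688993 0.119     ]
parFL [0.5558 0.1059 0.075 ]
parNL [0.5209 0.1055 0.075 ]
parFR [ 0.5599 -0.0219  0.075 ]
parNR [ 0.5249 -0.0242  0.075 ]
pad [array([0.6712, 0.112 , 0.009 ]), array([ 0.6697, -0.0318,  0.009 ]), array([0.4098, 0.1038, 0.009 ]), array([ 0.4127, -0.0389,  0.009 ])]
((0.0, 0.0), (0.0, 0.0), 0.0) [1.18327516 0.76510809 0.119     ] [array([1.1833, 0.7651, 0.119 ]), array([1.1833, 0.7651, 0.119 ]), array([1.1833, 0.7651, 0.119 ]), array([1.1833, 0.7651, 0.119 ])]
```

The crops confirm the mallet: white faces, dark steel body and wooden handle, with the top face at crop (243,110). The handle line and top face agree on the head at (0.520,-0.300) within 3 mm. The block centre is at about (0.541,0.037) and the vise yaw is about 1.8°. Next I'll grasp.

```bash
cat >> h.py <<'E'
def down(deg): return (R.from_euler('z',deg,degrees=True)*R.from_euler('x',180,degrees=True)).as_quat()
E
python3 - <<'E'
from h import *
from bench import manip, effector, viewer
q=down(61.3); p=np.array([.5205,-.3,0.])
print(manip.solve_ik(p+[0,0,.25],q))
manip.move_pose(p+[0,0,.25],q)
manip.servo_line(p+[0,0,.12],vel=.2)
manip.servo_line(p+[0,0,.034],vel=.1)
print('f',manip.current_force(),manip.current_clock())
effector.close(50); print('gap',manip.current_finger_gap(),manip.current_tool_pos())
manip.servo_line(p+[0,0,.25],vel=.15)
manip.sleep(.3)
print('gap',manip.current_finger_gap(),manip.current_force(),manip.current_wrist_torque(),manip.current_clock())
cv2.imwrite('pics/lift.png',np.hstack([cv2.resize(viewer.get_image(n)[120:320,180:380,::-1],(400,400)) for n in('top','side')]))
E
```

```text
[ 0.04735633  0.39776511  0.56398252  1.68225072 -0.23114874  1.12865153
  1.74553159]
f [ 1.07912819 -0.87471577 -0.09838496] 5.3167
gap 0.0347832380337422 [ 0.5205497  -0.29982355  0.03396938]
gap 0.03503682173142952 [ 0.29242545  0.08173236 -5.61800024] [-0.02623126 -0.01541375  0.02774987] 8.1417
```

View pics/lift.png

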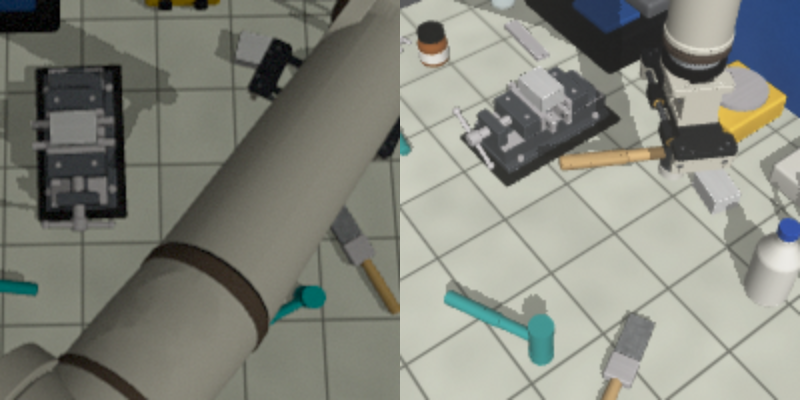

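```bash
python3 - <<'E'
from h import *
from bench import manip, effector, viewer
p=np.array([.5415,.037,0.])
manip.servo_line(p+[0,0,.25],vel=.2)
manip.servo_line(p+[0,0,.167],vel=.12)
manip.sleep(.4)
def fz(n=5):
    v=[]
    for _ in range(n): v.append(manip.current_force()[2]); manip.sleep(.01)
    return np.mean(v)
b=np.mean([fz() for _ in range(5)]); print('base',b,manip.current_clock())
z=.167; log=[]; c=0
while z>.132 and c<24.5:
    z-= .001 if c<3 else (.0005 if c<7 else .00025)
    manip.servo_line(p+[0,0,z],vel=.005)
    c=fz()-b; log.append((round(z*1e3,2),round(manip.current_tool_pos()[2]*1e3,2),round(c,1)))
manip.sleep(.2); print('final',fz()-b, manip.current_force())
print(log)
manip.servo_line(p+[0,0,z+.01],vel=.02); manip.servo_line(p+[0,0,.25],vel=.15)
print(fz()-b,manip.current_finger_gap(),manip.current_clock())
cv2.imwrite('pics/tap.png',cv2.resize(viewer.get_image('side')[140:240,190:290,::-1],(600,600),interpolation=cv2.INTER_CUBIC))
E
```

```text
base -4.545119043146384 11.5333
final 24.022004338022896 [-5.58228688 -0.74129202 19.38330654]
[(166.0, np.float64(165.93), np.float64(-0.0)), (165.0, np.float64(164.98), np.float64(0.0)), (164.0, np.float64(163.98), np.float64(0.3)), (163.0, np.float64(162.97), np.float64(0.1)), (162.0, np.float64(161.98), np.float64(-0.0)), (161.0, np.float64(160.99), np.float64(-0.4)), (160.0, np.float64(159.96), np.float64(0.1)), (159.0, np.float64(158.95), np.float64(0.1)), (158.0, np.float64(157.95), np.float64(0.3)), (157.0, np.float64(157.0), np.float64(-0.1)), (156.0, np.float64(155.98), np.float64(0.4)), (155.0, np.float64(154.97), np.float64(-0.1)), (154.0, np.float64(153.98), np.float64(0.6)), (153.0, np.float64(153.0), np.float64(-0.3)), (152.0, np.float64(152.55), np.float64(5.6)), (151.5, np.float64(152.29), np.float64(9.5)), (151.25, np.float64(152.08), np.float64(10.4)), (151.0, np.float64(151.84), np.float64(10.7)), (150.75, np.float64(151.63), np.float64(10.3)), (150.5, np.float64(151.38), np.float64(10.4)), (150.25, np.float64(151.13), np.float64(10.5)), (150.0, np.float64(150.84)
[... 504 characters left out ...]
p.float64(148.08), np.float64(10.7)), (147.0, np.float64(147.85), np.float64(10.5)), (146.75, np.float64(147.61), np.float64(10.4)), (146.5, np.float64(147.37), np.float64(10.8)), (146.25, np.float64(147.11), np.float64(10.9)), (146.0, np.float64(146.87), np.float64(10.4)), (145.75, np.float64(146.78), np.float64(11.6)), (145.5, np.float64(146.77), np.float64(13.4)), (145.25, np.float64(146.74), np.float64(15.4)), (145.0, np.float64(146.75), np.float64(17.3)), (144.75, np.float64(146.73), np.float64(19.0)), (144.5, np.float64(146.7), np.float64(20.2)), (144.25, np.float64(146.69), np.float64(22.0)), (144.0, np.float64(146.71), np.float64(24.7))]
-0.2948583666098976 0.03522623465481165 28.175
```

The block seated 5–6 mm down, with steep climb and 24.7 N at the end. However, a lateral force of about 5.6 N could have loaded the parallels unevenly. I'll do one short, slow follow-up press that relieves the side force, which costs little time, and then stand the mallet back.

```bash
python3 - <<'E'
from h import *
from bench import manip, effector, viewer
p=np.array([.5415,.037,0.])
manip.servo_line(p+[0,0,.152],vel=.2)
manip.sleep(.2)
def ff(n=5):
    v=[]
    for _ in range(n): v.append(manip.current_force()); manip.sleep(.01)
    return np.mean(v,0)
b=ff(20); z=.152; c=np.zeros(3); log=[]; off=np.zeros(2); zl=.1475
manip.servo_line(p+[0,0,zl],vel=.006); z=zl
while z>.1425 and c[2]<27.5:
    z-=.0003
    off+=np.clip(.05e-3*c[:2],-.3e-3,.3e-3)
    manip.servo_line(p+[off[0],off[1],z],vel=.005)
    c=ff()-b; log.append(c.round(1).tolist())
manip.sleep(.1); print(log,off,manip.current_tool_pos())
manip.servo_line(p+[off[0],off[1],z+.008],vel=.02); manip.servo_line(p+[0,0,.22],vel=.2)
h=np.array([.5205,-.3,0.])
manip.servo_line(h+[0,0,.22],vel=.25)
manip.servo_line(h+[0,0,.05],vel=.15)
b2=ff(10)[2]; z=.05
while z>.030 and ff(3)[2]-b2<2.5:
    z-=.001; manip.servo_line(h+[0,0,z],vel=.02)
print('touch',z,manip.current_tool_pos(),ff()-b,manip.current_clock())
effector.open_jaws(); manip.sleep(.1)
manip.servo_line(h+[0,0,.13],vel=.12)
manip.servo_line(h+[0,0,.2],vel=.25)
print(manip.current_clock())
E
```

```text
[[0.1, 0.5, -0.1], [-0.1, 0.3, 0.9], [-0.0, -0.4, 3.4], [-0.3, -0.4, 7.4], [-1.1, -0.9, 10.6], [-1.2, -0.7, 12.9], [-2.1, -0.4, 14.6], [-2.9, -0.9, 16.4], [-2.9, -0.1, 18.4], [-2.8, -0.7, 20.0], [-3.8, -0.8, 22.0], [-3.6, -0.3, 23.6], [-3.7, -0.6, 25.2], [-4.6, -0.5, 27.0], [-4.3, -0.8, 28.7]] [-0.00144126 -0.00029204] [0.54263646 0.03679568 0.14662015]
touch 0.03299999999999999 [ 0.52129664 -0.30039985  0.03393876] [8.84475172e-03 1.00862555e+00 9.72604048e+00] 43.2583
45.7833
```

```bash
cat > nudge.py <<'E'
from h import *
from bench import manip, effector, viewer
def ff(n=4):
    v=[]
    for _ in range(n): v.append(manip.current_force()); manip.sleep(.008)
    return np.mean(v,0)
a=np.radians(1.8); ey=np.array([-np.sin(a),np.cos(a),0])
def nudge(x,yend,z=.067,so=.035):
    s=np.array([x,yend,z])-so*ey; manip.servo_line(s,vel=.2); manip.sleep(.25)
    b=ff(15); d=0; c=0; first=None; log=[]
    while c<3.0 and d<.05:
        d+=.001 if first is None else .0002
        manip.servo_line(s+d*ey,vel=.012 if first is None else .005)
        c=-(ff()-b)@ey
        if first is None and c>.8: first=d
        if first is not None:
            log.append((round(d*1e3,1),round(float((manip.current_tool_pos()-s)@ey)*1e3,2),round(float(c),1)))
            if d-first>.003: break
    manip.servo_line(s,vel=.1)
    print('contact y',s[1]+(first or 0),log,manip.current_clock())
E
python3 - <<'E'
from nudge import *
cv2.imwrite('pics/stood.png',np.hstack([cv2.resize(viewer.get_image(n)[120:320,180:380,::-1],(400,400)) for n in('top','side')]))
effector.close(10)
q=down(91.8)
manip.move_pose([.525,-.06,.15],q)
nudge(.5245,-.0235,so=.035)
print(manip.current_tool_pos(),manip.current_finger_gap())
E
```

```text
contact y -0.038482729612800595 [(20.0, 19.55, 2.2), (20.2, 19.72, 2.9), (20.4, 19.85, 4.4)] 55.8083
[ 0.52552071 -0.05809756  0.06692841] 0.0006395290431589931
```

View pics/stood.png

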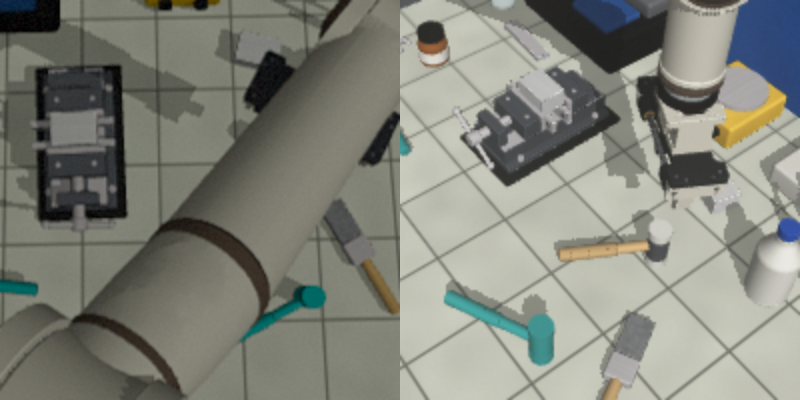

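The mallet stands upright at side crop (657,240). The screw-side parallel held: the force rose to 4.4 N over 0.3 mm of finger travel, with no plateau. Next is the fixed-jaw one.

```bash
python3 - <<'E'
from nudge import *
nudge(.5595,-.0225,so=.025)
p=manip.current_tool_pos()
manip.servo_line([p[0],p[1]-.02,.2],vel=.2); manip.sleep(.2)
print(manip.current_tool_pos(),manip.current_force(),manip.current_clock())
cv2.imwrite('pics/end.png',np.hstack([cv2.resize(viewer.get_image(n)[120:320,180:380,::-1],(400,400)) for n in('top','side')]))
E
```

```text
contact y -0.036487664009143286 [(11.0, 10.55, 0.9), (11.2, 10.66, 3.0), (11.4, 10.82, 4.3)] 60.4667
[ 0.55927993 -0.066815    0.19849107] [-0.62036332 -0.55710369  0.19884694] 61.4917
```

View pics/end.png

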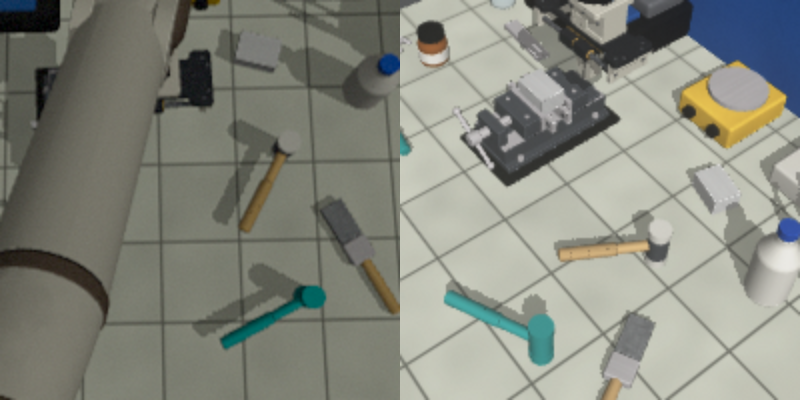

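The mallet stands at top crop (287,143), the bystanders in view have not moved, and the gripper is clear. I'm handing in.

```bash
python3 -c "
from bench import manip
manip.hand_in(); print(manip.current_clock())"
```

```text
the job is handed in; nothing more can be done
the job is handed in; nothing more can be done
```

The job is done and handed in, with the robot's clock at about 61.5 s of the 72 s allowed.

- **Seating the block:** I pressed it down slowly with the white-faced, wood-handled mallet. It dragged at about 10.5 N over 5.5–6 mm, then the force climbed steeply to 24.7 N. Because about 5.6 N of side force had built up, I pressed a second time, to 28.7 N, with the side force partly relieved (about 4 N was still there). Both presses stayed below the 35 N limit.
- **Mallet:** it stands upright and released at about (0.52, -0.30), roughly 0.34 m from the vise, and the last picture shows it there.
- **Parallels:** I nudged the screw-side one first, then the fixed-jaw one. The force reached 4.4 N and 4.3 N within about 0.3 mm of finger travel and never levelled off, so neither slid. Both nudges went past the 3 N aimed for, but stayed under 5 N.
- **Last picture:** the robot is clear of everything, and the bystanders in view look unmoved. The arm hid part of the vise from above, and the beaker, wrench and wash bottle were not fully in view. I did not measure the bystander or parallel positions again.

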